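# Reset a slipped portion adjuster and lock it again

## Task

Two treat dispensers stand on the counter; each has a black portion knob with a white pointer line, held by a knurled lock ring below it. On one of them the pointer no longer lines up with the set tab on the dial: loosen that dispenser's lock ring (at least an eighth of a turn anticlockwise, before turning the knob), turn the knob until its pointer lines up with the tab, then turn the lock ring fully tight again and let go. Do not move the tabs, and leave the other dispenser's knob and ring and the things standing around as they are.

Things in the scene. Friction and masses are not known exactly. Their poses are not given: they have to be found in the camera images.
- dispenser_a: Treat dispenser, fixed to the counter: white case 150 x 100 mm, 36 mm high, with an upright clear hopper 50 mm across and 130 mm high. Origin on the counter under the axis of its adjuster knob; own +x points from the knob to the hopper, whose axis is 79 mm along +x (case from -45 to +105 mm in x, +-50 mm in y). On the case under the knob is a flat metal dial plate, 94 mm across, top at 38 mm.
- lock_ring_a (a joint): Turn of the lock ring of dispenser_a, rad: 0 = fully tight (a stop), grows as it is loosened anticlockwise seen from above, up to 1.6 (stop). It clamps the adjuster between 0 and about 0.45; stays where left. Stiff: up to about 0.4 N m.
- ring_mid_a (a point): Middle of the lock ring: knurled steel ring 52 mm across and 18 mm high, upright axis, 41 to 59 mm above the counter, directly below the knob. This point is on its axis 50 mm above the counter. Grip it round the outside below the knob.
- ring_mark_a (a point): Small black mark on the ring's top face, 21.5 mm from the axis; with the ring tight it lies on the case's own -x side.
- adjuster_a (a joint): Turn of the adjuster knob, rad: 0 = pointer along the case's own -x, positive anticlockwise seen from above, range -1.3 to 1.3. Turns easily (0.05 N m) and stays where left when the ring is loosened more than about 0.45 rad; held by the lock when the ring is tight, though a hard grip can force it.
- knob_mid_a (a point): Middle of the adjuster knob: black, round, 34 mm across and 29 mm high, 61 to 90 mm above the counter, coaxial with and 2 mm above the lock ring. This point is on its axis 75.5 mm above the counter.
- pointer_a (a point): Outer end of the white pointer line on the knob's top, 17 mm from the axis, 90 mm above the counter. The line runs from the axis to here and on down the knob's side; own -x axis points along it, outward.
- tab_a (a joint): Angle of the set tab about the knob's axis, rad, measured as the adjuster's is: the pointer lines up with the tab when both read the same. Stiff; not to be moved.
- tab_mark_a (a point): Top of the set tab, a dark steel clip 9 x 7.5 mm on the rim of the dial plate, 41.5 mm from the axis, its top 41.5 mm above the counter; own -x axis points outward from the knob's axis.
- dispenser_b: Treat dispenser, fixed to the counter: white case 150 x 100 mm, 36 mm high, with an upright clear hopper 50 mm across and 130 mm high. Origin on the counter under the axis of its adjuster knob; own +x points from the knob to the hopper, whose axis is 79 mm along +x (case from -45 to +105 mm in x, +-50 mm in y). On the case under the knob is a flat metal dial plate, 94 mm across, top at 38 mm.
- lock_ring_b (a joint): Turn of the lock ring of dispenser_b, rad: 0 = fully tight (a stop), grows as it is loosened anticlockwise seen from above, up to 1.6 (stop). It clamps the adjuster between 0 and about 0.45; stays where left. Stiff: up to about 0.4 N m.
- ring_mid_b (a point): Middle of the lock ring: knurled steel ring 52 mm across and 18 mm high, upright axis, 41 to 59 mm above the counter, directly below the knob. This point is on its axis 50 mm above the counter. Grip it round the outside below the knob.
- ring_mark_b (a point): Small black mark on the ring's top face, 21.5 mm from the axis; with the ring tight it lies on the case's own -x side.
- adjuster_b (a joint): Turn of the adjuster knob, rad: 0 = pointer along the case's own -x, positive anticlockwise seen from above, range -1.3 to 1.3. Turns easily (0.05 N m) and stays where left when the ring is loosened more than about 0.45 rad; held by the lock when the ring is tight, though a hard grip can force it.
- knob_mid_b (a point): Middle of the adjuster knob: black, round, 34 mm across and 29 mm high, 61 to 90 mm above the counter, coaxial with and 2 mm above the lock ring. This point is on its axis 75.5 mm above the counter.
- pointer_b (a point): Outer end of the white pointer line on the knob's top, 17 mm from the axis, 90 mm above the counter. The line runs from the axis to here and on down the knob's side; own -x axis points along it, outward.
- tab_b (a joint): Angle of the set tab about the knob's axis, rad, measured as the adjuster's is: the pointer lines up with the tab when both read the same. Stiff; not to be moved.
- tab_mark_b (a point): Top of the set tab, a dark steel clip 9 x 7.5 mm on the rim of the dial plate, 41.5 mm from the axis, its top 41.5 mm above the counter; own -x axis points outward from the knob's axis.
- tall_carton: Loose tall white carton with a dark panel, 66 x 108 x 262 mm, standing beside a dispenser; origin at the centre of its underside, own z up its height.
- treat_tin: Loose teal tin with lid, 72 x 107 x 60 mm, beside a dispenser; origin at the centre of its underside.
- coin_roll: Loose beige coin roll standing on end, 24 mm across, 53 mm high, beside a dispenser; origin at the centre of its underside, own z up.

How it is judged:
On the way, in this order (a step that is already met when the one before it is completed fails the run):
1. the lock ring of the dispenser whose pointer was off is loosened by more than 0.6 rad, its knob still where it was (value of joint lock_ring_a above 0.6 rad and distance of pointer_a from where it was at the start of the episode below 0.006 m), for 0.2 s.
2. its pointer is turned into line with its tab (within 0.12 rad) while the ring is loose (angle between the x axis of pointer_a and the x axis of tab_mark_a, either way round below 0.12 rad and value of joint lock_ring_a above 0.4 rad), for 0.2 s.
3. its lock ring is tight again (within 0.1 rad of the stop) with the pointer in line (angle between the x axis of pointer_a and the x axis of tab_mark_a, either way round below 0.12 rad and value of joint lock_ring_a below 0.1 rad), for 0.2 s.
At the end, for the whole second after the job is handed in: The slipped dispenser's pointer is within 0.12 rad of its set tab, its lock ring within 0.1 rad of fully tight, nothing turning; the other dispenser, the tabs and the things around are where they were (all of step 3 and velocity of joint adjuster_a between -0.05 and 0.05 rad/s); the robot touches nothing.
It fails at once if a set tab is shifted by more than 4 mm (distance of any of tab_mark_a, tab_mark_b from where it was at the start of the episode above 0.004 m).
It fails at once if the other dispenser's lock ring is turned by more than 0.1 rad or its knob's pointer by more than 3 mm (value of joint lock_ring_b above 0.1 rad or distance of pointer_b from where it was at the start of the episode above 0.003 m).
It fails at once if the tall carton, treat tin or coin roll is pushed by more than 20 mm or tipped (distance of any of tall_carton, treat_tin, coin_roll from where it was at the start of the episode above 0.02 m or angle between any of tall_carton, treat_tin, coin_roll's own z axis and vertical above 0.3 rad).
It also fails if it takes over 64 s, if anything falls off the work surface, if the arm or the gripper's body presses on something with over 40 N, if the wrist force passes 120 N, or if a joint passes its speed limit or range.

## Robot

A 7-joint arm with a two-finger parallel gripper is mounted at the origin on the work surface; the furniture and walls round the work are solid. World frame = base frame: x ahead of the robot, y to its left, z up, the work surface at z = 0. Lengths are in m, angles in rad, forces in N, time in s.
With the tool pointing down it reaches from about 0.425 to 0.925 m from the base axis. Payload 6.8 kg.
Tool frame: the origin (TCP) lies on the front face of the gripper's body, between the roots of the fingers; the fingertips stand 73 mm ahead of it and the grasp point (between the pads) lies 54 mm ahead of it (env.nose_length is the distance from the TCP to the fingertips, in m); z points along the fingers, y is the line along which they close (so a half turn about z gives the same grasp; the last joint's range is limited). The gripper opens to 85 mm and grips with 20 to 120 N. Pads are 22 mm wide; open, the fingers measure 114 mm over their backs; the gripper's body (76 mm by 85 mm) begins 54 mm behind the grasp point. The pads swing forward as they close: fully open they stand 13 mm farther back than shut.
Start: joints at [-1.406, 0.477, 0.022, 1.555, -0.011, 1.109, -0.083], TCP at [0.182, 0.65, 0.304] pointing down, gripper open.
Joint ranges: [-2.96, 2.96], [-0.34, 2.1], [-1.41, 1.46], [0.24, 2.44], [-1.37, 4.51], [0.17, 1.92], [-2.96, 2.96]. Speed limits (rad/s): [2.39, 2.39, 3.14, 3.14, 3.14, 3.14, 3.14].

## Interface

Orientations are given as a unit quaternion [w, x, y, z].
In Python, from cell import env, kin, camera, calibration, job gives the robot as it stands. The module is installed in compiled form; this text tells all that it offers. Calls block until the motion is done:
- env.reach(position, orientation): joint-space move of the TCP to a pose.
- env.movel(position, velocity=0.15, rot=None, stop_force=None): straight line of the TCP; rot=None keeps the orientation; velocity is the mean speed in m/s. With stop_force (N) it stops when the force on the tool has changed by that much, and returns True; else False.
- env.goto_joints(angles): joint-space move.
- env.grip(opening, f_grip=None): finger opening in m; f_grip is the grip in N (None keeps the last); returns when the fingers have stopped.
- env.dwell(seconds).
- kin.inverse_kinematics(position, orientation): joint angles nearest the present ones, or None.
- env.get_state(): the state.
- camera(name): name is "side" or "top" or "wrist"; returns (picture, depth): 400x640x3 uint8, blue, green, red; 400x640 float32, m along the optical axis (not along the pixel's ray), 0 where there is no reading.
- calibration(name): a dict with "fx", "fy", "cx", "cy" (pixels), "rvec" (rotation vector, rad) and "tvec" (3), from world to camera coordinates, as OpenCV has them. Camera axes: x right, y down, z forward; pixel columns grow to the right and rows downward; lengths in m; the calibration is good to about 2 mm. A picture is of the moment at which its call begins: read the wrist's pose just before it. calibration takes no time and is no camera call; for the wrist camera it gives the pose at the moment of the call.
A pose or a line that the arm cannot do raises env.PlanningError and nothing moves.
- job.job_done(): hands the job in; it is judged then, once.
The state is a dict: "time": time; "qpos": joint angles; "joint_velocities": joint speeds; "joint_torque": joint torques, N m; "tcp_pos": TCP position; "orientation": TCP orientation; "force": force on the tool from outside, world axes, zero at the start; "torque": the same for the moment, N m; "opening": finger opening in m; "gripper_force": force on a finger pad.
Only numpy, scipy, OpenCV 4.12 (cv2) and the standard library are available. Lean on these libraries where they do the work, as an engineer would, in place of code of your own. Each camera call takes 0.05 s, during which the arm holds its last target. There are 200 camera calls.

## Working session

There is one attempt and no reset: what is moved stays moved. The work goes in short steps, each a Python script; the robot and the scene stay as the last script left them, time stands still between calls to the robot, and variables do not carry over. Pictures are saved under pics/ and viewed, at most 10 in all, crops included, and the job is handed in when it is done.

```bash
mkdir -p pics
cat > h.py <<'E'
import numpy as np, cv2
from cell import env, kin, camera, calibration, job
def cal(n):
    c=calibration(n); R=cv2.Rodrigues(np.array(c["rvec"],float))[0]; return c,R,np.array(c["tvec"],float).ravel()
def onplane(n,u,v,z):
    c,R,t=cal(n); d=R.T@np.array([(u-c["cx"])/c["fx"],(v-c["cy"])/c["fy"],1]); o=-R.T@t
    return o+d*(z-o[2])/d[2]
def cloud(n,depth):
    c,R,t=cal(n); v,u=np.mgrid[:400,:640]
    P=np.stack([(u-c["cx"])/c["fx"]*depth,(v-c["cy"])/c["fy"]*depth,depth],-1)
    return (P-t)@R
def quat(a): # tool down, yaw a: tool y axis at angle
    # R = Rz(a) * diag(1,-1,-1)
    return [0,np.cos(a/2),np.sin(a/2),0]
E
python3 - <<'E'
from h import *
for n in ("top","side"):
    p,d=camera(n); cv2.imwrite(f"pics/{n}0.png",p); np.save(f"{n}0.npy",d)
    c,R,t=cal(n); print(n,c["fx"],-R.T@t, R[2])
print(env.get_state())
E
```

```text
top 472.1433216409653 [ 0.27398632 -0.02085448  1.53406925] [ 0.11172444 -0.0128974  -0.99365553]
side 493.0141433696179 [0.00945494 1.05574369 0.71622423] [ 0.32321179 -0.82107161 -0.47050563]
{'time': 0.1, 'qpos': array([-1.40608358,  0.47774399,  0.02234677,  1.5563149 , -0.01150354,
        1.10933736, -0.08310298]), 'joint_velocities': array([ 2.05487783e-03, -2.14470446e-03,  9.34018460e-05, -2.06605503e-03,
        5.15925005e-04, -2.74271933e-03,  9.21163660e-04]), 'joint_torque': array([ 3.58159530e-03, -5.97764075e+01,  1.61343031e+00, -2.81959820e+01,
        1.28064890e-02,  5.01237242e-03, -2.64070246e-05]), 'tcp_pos': array([0.1817661 , 0.64964321, 0.30302104]), 'orientation': array([-5.35181965e-05,  1.35977664e-01,  9.90711549e-01, -8.35983824e-04]), 'force': array([ 0.05973362, -0.367775  , -0.80491572]), 'torque': array([-0.04785319,  0.01728053,  0.03708578]), 'gripper_force': 0.0, 'opening': 0.08538789431763469}
```

View pics/top0.png

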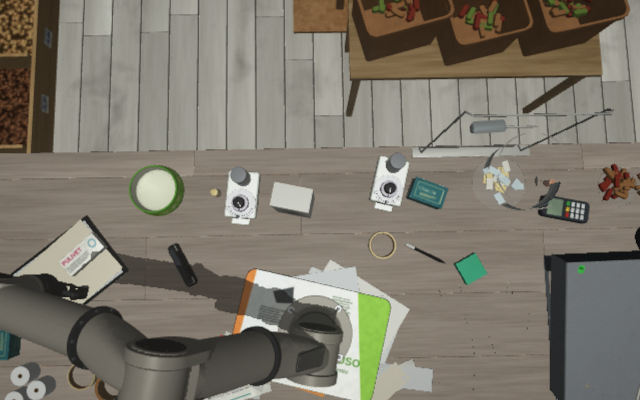

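View pics/side0.png

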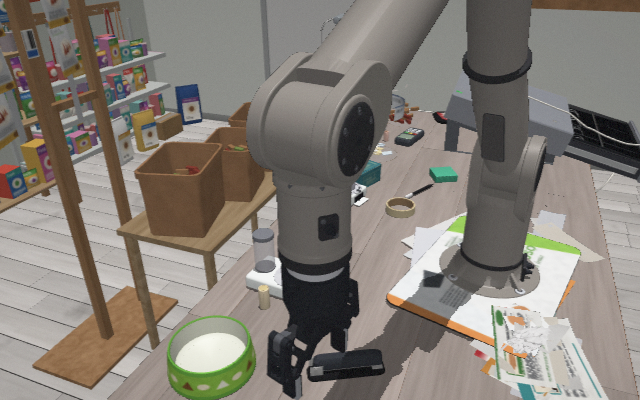

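The top view shows the dispensers with knobs near (239,203), with the coin roll and carton beside it, and near (389,188), with the tin beside it. In the side view the arm partly hides them. I'll enlarge both dials.

Run:
```python
from h import *
p=cv2.imread("pics/top0.png")
a=cv2.resize(p[160:230,200:270],None,fx=5.6,fy=5.6,interpolation=cv2.INTER_CUBIC)
b=cv2.resize(p[145:215,355:425],None,fx=5.6,fy=5.6,interpolation=cv2.INTER_CUBIC)
cv2.imwrite("pics/crop0.png",np.hstack([a,b]))
for uv in ((239,203),(389,188)): print(onplane("top",*uv,.09))
d=np.load("top0.npy"); P=cloud("top",d)
for r in ((160,230,190,320),(145,215,360,460)):
    q=P[r[0]:r[1]:5,r[2]:r[3]:6]; print((q[...,2]*1000).astype(int))
for uv in ((214,193),(292,199),(428,193)): print(P[uv[1],uv[0]])
c,R,t=cal("wrist");T=env.get_state(); print(-R.T@t,T["tcp_pos"],R,c["fx"])
```

```text
[0.4038203  0.22202166 0.09      ]
[ 0.44144921 -0.23972844  0.09      ]
[[  -5    2    2    4   -4    4    0    1    3    3    3    0    4    0
     5    0    0   -4   -2    6    2   -1]
 [   0    2    0    0    5   -6    4    1   -5    1    0   -1   -4   -1
     5    4   -5    6    3   -1    5   -2]
 [  -3    0   -2   -9    1   -3    2  128  129  135    2   -2   -1   -2
     0    0   -5    1    5    2    4   -1]
 [  -8    0   -7    5    0    1    3  132  130  126   36   32   -6    3
    -4    5   -4    4    1   -6   -1    1]
 [   3    0    2    3   -3    2   -3   34  127  120   37   35   -5   -4
     3    0    2    1   -3   -4    0   -4]
 [   1   -3    0    4    4    2   -2   32   33   42   40   29   -8   -1
   264  262  265  265   -1    5    0    0]
 [   7    0    3    0   55    1    0   35   36   36   35   29   -2    0
   265  261  264  263  262  258  266    0]
 [  -1   -1   -3   -5   45    5    4   35   51   48   37   35    1    2
   264  265  261  258  262  259  261   -2]
 [  -6    2    6    2    2    1   31   58   89   79   41   35    0    6
   265  267  260  257  264  263  26
[... 1458 characters left out ...]
63   59
    66   -6   -3]
 [   0    2   30   38   49   64   37   34   19   57   59   58   64   64
    58    1    0]
 [   3    2   21   37   45   36   42   -6   -4   14   62   57   61   64
    60    5    5]
 [   7    0    0    9    8    2   33    0    5   -4    1    5   41   60
     5    3   -1]
 [   0    3    1    2    2    3    0   -3   -2   -1    3   -6   -4    2
    -2    0    2]]
[0.43983782 0.30599473 0.05651391]
[0.39637086 0.05000267 0.26316771]
[ 0.42656238 -0.36614958  0.06213119]
[0.11775302 0.66684767 0.3729071 ] [0.1817661  0.64964321 0.30302104] [[ 0.26956653  0.96298017 -0.00175495]
 [ 0.92909316 -0.25960049  0.26342643]
 [ 0.25321884 -0.07264146 -0.96467789]] 291.1490509409943
```

View pics/crop0.png

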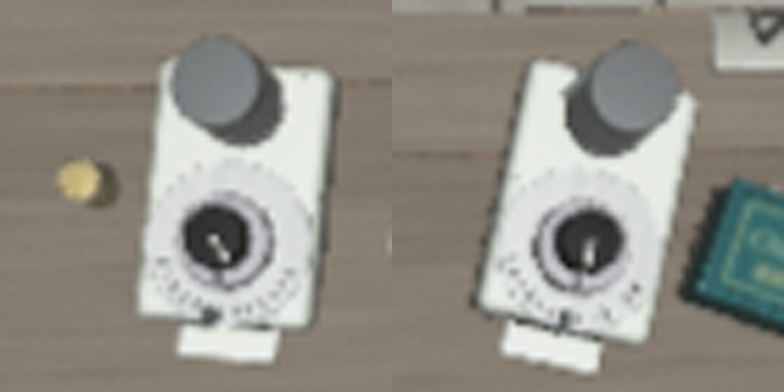

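The left dispenser's pointer runs lower right while its tab is lower left, so that one has slipped. The right one is in line. Next I'll move above the left one for a close wrist view.

Run:
```python
from h import *
q=quat(np.pi-0.08)
env.reach([0.40,0.222,0.304],q)
p,d=camera("wrist"); cv2.imwrite("pics/w1.png",p); np.save("w1.npy",d)
s=env.get_state(); print(s["time"],s["tcp_pos"],s["qpos"])
c=calibration("wrist"); np.save("w1cal.npy",c,allow_pickle=True)
```

```text
1.9 [0.39992196 0.22316661 0.30405332] [-0.86302258  0.1110011   0.23645392  2.06585509 -0.03157876  0.96772887
  0.88251541]
```

View pics/w1.png

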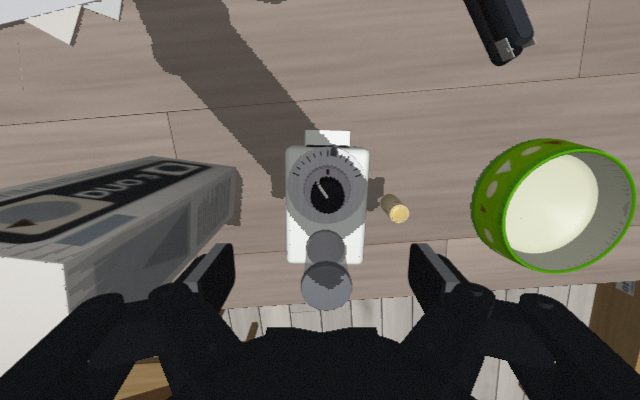

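The wrist view shows the knob at about (327,192), the tab at the dial rim near (334,151), the pointer toward (319,181), the case edges and the coin roll at (398,213). I'll rectify it to the z=90 mm and z=40 mm planes to measure.

```bash
cat >> h.py <<'E'
def ortho(p,c,z,cx,cy,half=.06,s=3000): # image: up=+x, left=+y
    n=int(2*half*s); j,i=np.meshgrid(np.arange(n),np.arange(n))
    X=np.stack([cx+half-i/s,cy+half-j/s,np.full(i.shape,z)],-1).reshape(-1,3)
    uv=cv2.projectPoints(X,np.array(c["rvec"],float),np.array(c["tvec"],float),np.array([[c["fx"],0,c["cx"]],[0,c["fy"],c["cy"]],[0,0,1.]]),None)[0].reshape(n,n,2).astype(np.float32)
    return cv2.remap(p,uv[...,0],uv[...,1],cv2.INTER_CUBIC)
E
python3 - <<'E'
from h import *
p=cv2.imread("pics/w1.png"); c=np.load("w1cal.npy",allow_pickle=True).item()
cx,cy=.40,.222
A=ortho(p,c,.09,cx,cy); B=ortho(p,c,.038,cx,cy)
for I in (A,B): 
    for k in range(0,360,30): cv2.line(I,(k,0),(k,4),(0,0,255),1); cv2.line(I,(0,k),(4,k),(0,0,255),1)
cv2.imwrite("pics/w1o.png",np.hstack([A,B]))
d=np.load("w1.npy"); P=cloud("wrist",d).reshape(-1,3)
near=lambda lo,hi,r:P[(d.ravel()>0)&(P[:,2]>lo)&(P[:,2]<hi)&(np.hypot(P[:,0]-cx,P[:,1]-cy)<r)]
k=near(.084,.096,.03); print("knob",len(k),cv2.minEnclosingCircle(k[:,:2].astype(np.float32)),k.mean(0))
h=P[(d.ravel()>0)&(P[:,2]>.122)&(P[:,2]<.14)&(np.hypot(P[:,0]-.48,P[:,1]-cy)<.045)]; print("hop",len(h),cv2.minEnclosingCircle(h[:,:2].astype(np.float32)),h.mean(0))
t=P[(d.ravel()>0)&(P[:,2]>.03)&(P[:,2]<.042)&(np.hypot(P[:,0]-.43,P[:,1]-cy)<.1)]; print("case",cv2.minAreaRect(t[:,:2].astype(np.float32)))
ca=P[(d.ravel()>0)&(P[:,2]>.1)&(P[:,2]<.3)&(P[:,1]<.14)&(P[:,0]<.45)&(P[:,0]>.3)]; print("carton max y",np.percentile(ca[:,1],[50,99,100]))
E
```

```text
knob 885 ((0.41031742095947266, 0.228114515542984), 0.018154114484786987) [0.40943196 0.22807317 0.0894141 ]
hop 1983 ((0.48848116397857666, 0.2202034443616867), 0.024951308965682983) [0.48628601 0.22029546 0.12915682]
case ((0.43891340494155884, 0.24656450748443604), (0.14187508821487427, 0.1513364315032959), 84.41311645507812)
carton max y [0.09860686 0.11336987 0.11459412]
```

View pics/w1o.png

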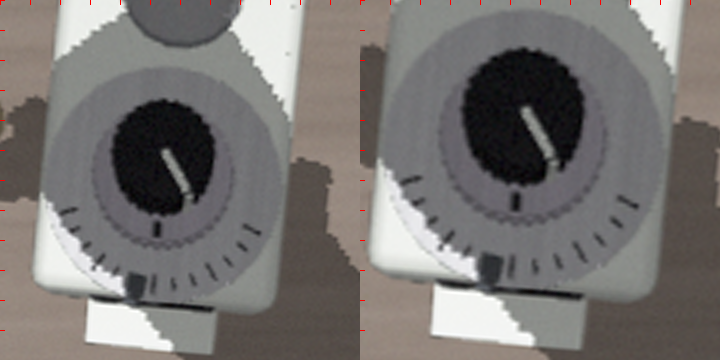

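Measurements:
- **Knob axis:** about (0.410, 0.2277).
- **Case yaw:** about −0.10 rad.
- **Pointer and tab:** +28.4° and −16.9° from world −x, so the knob needs about −0.79 rad.

Next step is to grip the ring, with the yaw chosen to keep the gripper body clear of the hopper, and loosen it.

```bash
cat >> h.py <<'E'
C=np.array([.410,.2277]); YAW=-.10
def q_(phi): return quat(np.pi+YAW+phi)
def st(m=""):
    s=env.get_state(); print(m,round(s["time"],2),s["tcp_pos"].round(4),"F",s["force"].round(1),"T",s["torque"].round(2),"op",round(s["opening"],4),"gf",round(s["gripper_force"],1)); return s
def turn(z,a,b,n,xy=C):
    for f in np.linspace(a,b,n+1)[1:]:
        env.reach([*xy,z],q_(f)); st(f"phi {f:.2f}")
def snap(name):
    c=calibration("wrist"); p,d=camera("wrist"); cv2.imwrite(f"pics/{name}_raw.png",p)
    cv2.imwrite(f"pics/{name}.png",np.hstack([ortho(p,c,.09,*C),ortho(p,c,.038,*C)]))
E
python3 - <<'E'
from h import *
env.reach([*C,.22],q_(-.5)); st()
print(env.movel([*C,.135],.1,stop_force=8)); st()
print(env.movel([*C,.112],.04,stop_force=8)); st()
E
```

```text
2.41 [0.41   0.2283 0.2201] F [0.5 0.2 0.3] T [ 0.02 -0.02 -0.04] op 0.0853 gf 0.0
False
 3.41 [0.4104 0.2279 0.1356] F [-0.6 -0.1  0.1] T [-0.01 -0.   -0.03] op 0.0853 gf 0.0
False
 4.13 [0.4101 0.2277 0.1119] F [-0.8  0.4 -0.2] T [ 0.04 -0.03 -0.01] op 0.0855 gf 0.0
```

Run:
```python
from h import *
env.grip(.056,60); st("near"); 
env.grip(.045,60); s=st("gripped")
if abs(s["force"][2])<25 and .048<s["opening"]<.056:
    turn(.112,-.5,-.3,2)
```

```text
near 4.54 [0.41   0.2278 0.1121] F [-0.3 -0.4  0.2] T [0.01 0.04 0.02] op 0.0559 gf 0.0
gripped 4.77 [0.4106 0.2285 0.1128] F [-0.9  1.1  7.4] T [0.16 0.23 0.06] op 0.0503 gf 60.7
phi -0.40 5.02 [0.4106 0.2285 0.1129] F [-0.7 -0.6  8.3] T [0.13 0.16 0.35] op 0.0498 gf 61.1
phi -0.30 5.27 [0.4106 0.2285 0.1128] F [-2.1  0.9  8.6] T [0.21 0.2  0.28] op 0.0499 gf 61.2
```

Run:
```python
from h import *
turn(.113,-.3,.5,5)
env.grip(.083); st("open")
env.movel([*C,.2],.12); env.reach([*C,.30],q_(.02)); snap("r1"); st()
```

```text
phi -0.14 5.52 [0.4106 0.2285 0.1131] F [ 2.6  3.2 -6.1] T [ 0.86 -0.59  0.19] op 0.0498 gf 67.8
phi 0.02 5.77 [0.4105 0.2285 0.1131] F [ 3.3  4.6 -6.6] T [ 1.09 -0.69  0.19] op 0.05 gf 67.7
phi 0.18 6.02 [0.4105 0.2285 0.1131] F [ 2.4  4.4 -6.6] T [ 1.09 -0.72  0.19] op 0.0496 gf 67.7
phi 0.34 6.27 [0.4105 0.2285 0.113 ] F [ 3.7  4.6 -6.7] T [ 1.06 -0.68  0.23] op 0.0497 gf 67.8
phi 0.50 6.52 [0.4105 0.2285 0.113 ] F [ 2.9  4.2 -6.6] T [ 1.09 -0.61  0.17] op 0.0499 gf 67.8
open 6.95 [0.4099 0.2274 0.113 ] F [ 0.7 -0.1  0. ] T [-0.01  0.02 -0.01] op 0.0828 gf 0.0
 8.38 [0.4094 0.2274 0.2989] F [-0.5 -0.5 -0.5] T [-0.03 -0.05  0.01] op 0.0828 gf 0.0
```

View pics/r1.png

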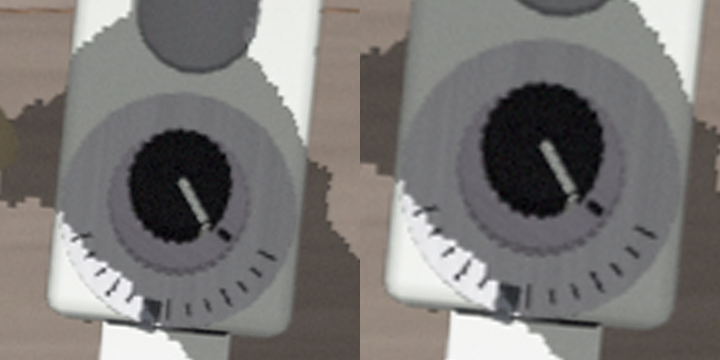

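The ring mark has turned about 1.0 rad anticlockwise (A-image mark at (224,236)), and the pointer is unchanged at about 29°. Now I'll turn the knob −0.79 rad with a light grip.

```bash
sed -i 's/^C=.*YAW/C=np.array([.4103,.2282]); YAW/' h.py
python3 - <<'E'
from h import *
env.reach([*C,.22],q_(.4))
print(env.movel([*C,.142],.1,stop_force=8)); env.grip(.04); env.grip(.028,20); st("grip")
turn(.142,.4,-.39,6); env.dwell(.3); st()
env.grip(.06); env.movel([*C,.2],.12); env.reach([*C,.27],q_(.02)); snap("k1"); st()
E
```

```text
False
grip 10.47 [0.4103 0.2284 0.1422] F [-0.5  0.2  3.7] T [0.1  0.28 0.04] op 0.033 gf 20.1
phi 0.27 10.72 [0.4103 0.2285 0.1422] F [-1.8  0.6  3.9] T [0.19 0.29 0.03] op 0.0335 gf 20.2
phi 0.14 10.97 [0.4103 0.2285 0.1422] F [-2.9  1.1  5.5] T [ 0.27  0.35 -0.07] op 0.0332 gf 20.3
phi 0.01 11.22 [0.4103 0.2286 0.1422] F [-1.8  1.5  5.9] T [ 0.36  0.42 -0.04] op 0.0334 gf 20.3
phi -0.13 11.47 [0.4103 0.2286 0.1422] F [-2.   1.9  5.9] T [ 0.36  0.45 -0.04] op 0.0334 gf 20.3
phi -0.26 11.72 [0.4103 0.2286 0.1422] F [-1.8  1.5  5.8] T [ 0.43  0.44 -0.04] op 0.0334 gf 20.3
phi -0.39 11.97 [0.4103 0.2287 0.1422] F [-2.1  1.8  5.9] T [ 0.48  0.39 -0.05] op 0.0328 gf 20.3
 12.28 [0.4103 0.2287 0.1421] F [-1.8  2.5  5.2] T [0.43 0.44 0.01] op 0.0331 gf 20.3
 13.77 [0.4098 0.2278 0.269 ] F [-0.2 -0.2 -0.7] T [ 0.01 -0.01  0.01] op 0.0603 gf 0.0
```

View pics/k1.png

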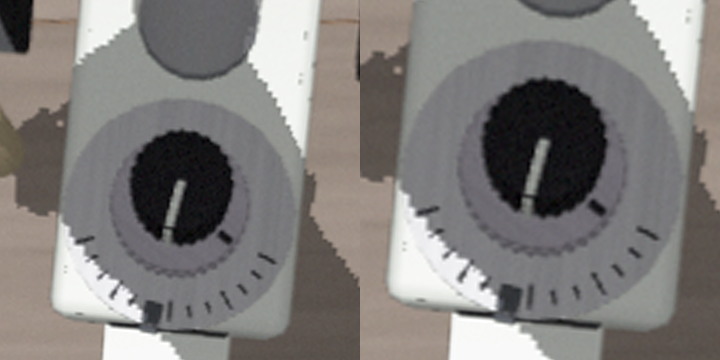

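The pointer is at about −15.2° and the tab at about −14.8°, so they're in line. Now I'll tighten the ring.

Run:
```python
from h import *
env.grip(.083); env.reach([*C,.22],q_(.5))
print(env.movel([*C,.1135],.08,stop_force=8)); env.grip(.056); env.grip(.045,60); st("grip")
turn(.1135,.5,-.4,6); turn(.1135,-.4,-.58,3); env.dwell(.3); st()
env.grip(.083); env.movel([*C,.2],.12); env.reach([*C,.27],q_(.02)); snap("t1"); st()
```

```text
False
grip 16.75 [0.4103 0.2284 0.1141] F [-2.4 -0.2  8.5] T [-0.11  0.5  -0.03] op 0.0499 gf 60.6
phi 0.35 17.0 [0.4103 0.2285 0.1141] F [-1.3 -0.2  7.6] T [-0.03  0.48 -0.2 ] op 0.05 gf 60.9
phi 0.20 17.25 [0.4102 0.2285 0.1141] F [-1.9 -0.6  8.8] T [-0.09  0.51 -0.26] op 0.05 gf 61.1
phi 0.05 17.5 [0.4103 0.2286 0.1141] F [-3.6  0.3  8.2] T [-0.04  0.5  -0.23] op 0.0495 gf 61.3
phi -0.10 17.75 [0.4103 0.2287 0.1141] F [-1.5 -0.3  7.7] T [-0.01  0.51 -0.25] op 0.0495 gf 61.4
phi -0.25 18.0 [0.4103 0.2287 0.1141] F [-2.3  0.1  7.8] T [ 0.03  0.47 -0.16] op 0.0496 gf 61.5
phi -0.40 18.25 [0.4103 0.2288 0.1141] F [-1.8  0.8  8.7] T [ 0.05  0.49 -0.05] op 0.0501 gf 61.6
phi -0.46 18.5 [0.4103 0.2288 0.1141] F [-1.8  0.4  7.2] T [ 0.01  0.46 -0.09] op 0.05 gf 61.6
phi -0.52 18.75 [0.4112 0.2281 0.1141] F [ 0.7 -1.6  5.4] T [-0.58 -0.21 -0.08] op 0.0496 gf 61.6
phi -0.58 19.0 [0.4119 0.2275 0.1141] F [ 2.9 -3.9  5.1] T [-1.08 -0.7  -0.04] op 0.0496 gf 61.6
 19.3 [0.4119 0.2275 0.1141] F [ 3.5 -3.6  4.8] T [-1.04 -0.7  -0.07] op 0.0499 gf 61.6
 21.18 [0.4097 0.2278 0.2686] F [-0.1 -0.3  0.2] T [-0.02  0.03  0.04] op 0.0831 gf 0.0
```

View pics/t1.png

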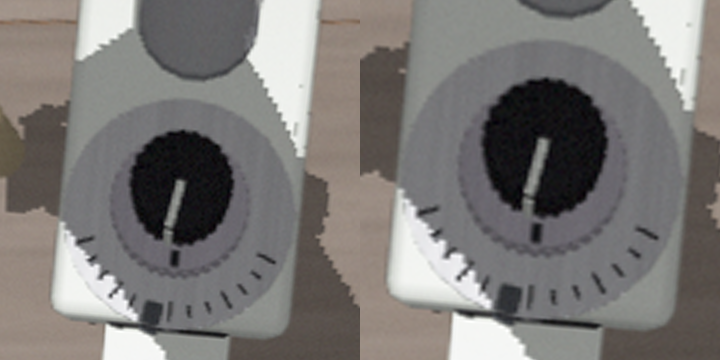

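The ring mark is back at its starting angle of about −7.3°, the pointer is still in line with the tab at about −15°, and the coin roll hasn't moved. The gripper is clear, so I'm handing in.

Run:
```python
from h import *
print(job.job_done())
```

```text
the job is handed in; nothing more can be done
None
```

I loosened the slipped dispenser's ring (the one by the carton and coin roll) about 1.0 rad, turned its knob into line with the tab (within about 1° in the last picture), retightened the ring to its starting mark and handed the job in at about 21 s; the result wasn't reported back.

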